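Load the rocking mixer evenly

ROBOT

A 7-joint arm with a two-finger parallel gripper is mounted at the origin on the work surface. World frame = base frame: x ahead of the robot, y to its left, z up, the work surface at z = 0. Lengths are in m, angles in rad, forces in N, time in s.
With the tool pointing down it reaches from about 0.4 to 0.85 m from the base axis. Payload 4.5 kg.
Tool frame: the origin (TCP) lies between the finger pads; the fingertips stand bot.tcp_to_tips ahead of it and the grasp point (between the pads) lies 5 mm behind it (bot.tcp_to_tips is the distance from the TCP to the fingertips, in m); z points along the fingers, y is the line along which they close (so a half turn about z gives the same grasp; the last joint's range is limited). The gripper opens to 85 mm and grips with 20 to 120 N. Pads are 22 mm wide; open, the fingers measure 114 mm over their backs; the gripper's body (76 mm by 85 mm) begins 54 mm behind the grasp point. The pads swing forward as they close: fully open they stand 13 mm farther back than shut.
Start: joints at [1.265, 0.689, -0.195, 1.565, 0.157, 0.902, -0.215], TCP at [0.208, -0.589, 0.245] pointing down, gripper open.
Joint ranges: [-3.01, 3.01], [-0.46, 2.08], [-1.47, 1.51], [0.13, 2.56], [-1, 4.14], [0.04, 2.09], [-2.66, 2.66]. Speed limits (rad/s): [2.57, 2.57, 3.14, 3.14, 3.14, 3.14, 3.14].

INTERFACE

Orientations are given as a 3x3 rotation matrix whose columns are the frame's x, y, z axes.
In Python, from plant import bot, snapshot gives the robot as it stands.
- The arm moves only by the shell command python3 -m crank 'ROWS' [FORCE]. ROWS is JSON, a list of rows, each a list of 5 numbers: the closure, from -1 (fully open) to 1 (shut), then the shift along the tool's x, y, z each as a share of 1000 mm, from -1 to 1, then the turn about the tool's z as a share of 60 degrees, from -1 to 1. In form: [[fingers, tx, ty, tz, turn], ...]. A call has 1 to 20 rows; each row is the pose to reach, as a shift and turn from the pose commanded when the call began, along the tool's axes at that moment; what a row does not reach only later rows make up. A row lasts 1/10 s, in which the tool goes at most 50 mm and 8.59 degrees, less where a joint would pass 70% of its speed; a pose out of reach is approached as far as the arm can. A call with a number of a shift or a turn outside -1 to 1 is refused whole. A call with a gripper value outside its range is refused whole. The fingers move at their own pace and stop on an object; FORCE is the grip in N (left out, the last holds). Time passes only in rows, so rows that repeat a pose let the fingers close. It gives the time, the measured TCP pose, the force, the opening and the grip force at its end, in the units of the state.
- bot.get_obs(): the state, without advancing time (a new reading comes with each control period).
- snapshot(name): name is "scene" or "top" or "wrist"; returns a dict with "color" (384x512x3 uint8, red, green, blue), "fx", "fy", "cx", "cy" (pixels), "rvec" (rotation vector, rad) and "tvec" (3), from world to camera coordinates, as OpenCV has them. Camera axes: x right, y down, z forward; pixel columns grow to the right and rows downward; lengths in m; the calibration is good to about 2 mm. A picture is of the moment at which its call begins. There is no depth.
- bot.job_done(): hands the job in; it is judged then, once.
The state is a dict: "time_s": time; "q": joint angles; "dq": joint speeds; "tau": joint torques, N m; "eef_pos": TCP position; "orientation": TCP orientation; "contact_force": force on the tool from outside, world axes, zero at the start; "moment": the same for the moment, N m; "grip_width": finger opening in m; "gripper_force": force on a finger pad.
Only numpy, scipy, OpenCV 4.12 (cv2) and the standard library are available. Lean on these libraries where they do the work, as an engineer would, in place of code of your own. Each camera call takes 0.05 s, during which the arm holds its last target. There are 200 camera calls.

TASK

Stand the tall amber reagent bottle upright on the rubber pad at one end of the rocking mixer's tray, and slide the wide aluminium tube block along the tray's other side until the loaded tray rests level by itself with both still on it. Do not knock the bottle over or shift the other things on the bench.

Things in the scene. Friction and masses are not known exactly. Their poses are not given: they have to be found in the camera images.
- mixer: Rocking mixer fixed to the bench: white drive housing 170 x 240 x 66 mm high with a long tray pivoting above it. Origin: centre of its underside on the bench; y runs along the tray, x along the pivot axis. Its place and yaw vary.
- tray_mid (a point): Middle of the tray's floor, on the pivot axis, 100 mm above the bench; the frame tilts with the tray, y along its length, x across. The tray is an aluminium trough, inside 430 mm long and 100 mm wide, with a lip 12 mm high and 5 mm thick all round. At each end a dark rubber pad, flush with the floor, lies from 120 to 210 mm from the pivot (its middle at 165 mm).
- tray (a joint): Tilt in rad: 0 is level, positive when the +y end is up; stops at -0.1 and +0.1. The pivot is damped and weakly self-centring: with bottle and block on, it leans about 0.05 rad per 10 mm that the block is out of balance, and rests on a stop beyond about 20 mm. At the start the block may tilt it either way.
- bottle: Tall round amber glass bottle with a paper label and black screw cap, standing on the bench left or right of the mixer. Nominally 0.5 kg (+-10 %). Body 62 mm diameter and 95 mm high, sloping shoulder, neck 34 mm diameter, cap 42 mm diameter from 122 to 150 mm above the underside. Origin: centre of the underside, z up.
- block: Plain aluminium tube block, a drilled slab lying loose in the tray: 90 mm across the tray (its x), 110 mm along the tray (its y), 55 mm high, too wide for a gripper; it is pushed by its end faces. Nominally 0.75 kg (-10 to +15 %). Origin: centre of the underside. It starts within 70 mm of the pivot, on either side.
- jar: Bystander: squat amber jar with a black lid, 72 mm diameter, 82 mm high, standing on the other side of the mixer from the bottle. Origin: centre of the underside.
- calculator: Bystander: black desk calculator 150 x 105 x 16 mm beyond the mixer. Origin: centre of the underside.
- slidebox: Bystander: grey slide box 90 x 170 x 32 mm beyond the mixer. Origin: centre of the underside.
- stapler: Bystander: black stapler 130 x 32 x 49 mm beyond the mixer. Origin: centre of the underside.
- mouse: Bystander: black computer mouse 105 x 62 x 34 mm on a round blue pad. Origin: centre of the underside.

How it is judged:
By the outcome, as a careful person would: the job done as asked, in the order asked, and still so for the second after the job is handed in, with the robot touching nothing.
It also fails if it takes over 72 s, if anything falls off the work surface, if the arm or the gripper's body presses on something with over 40 N, if the wrist force passes 120 N, or if a joint passes its speed limit or range.

## Working session

There is one attempt and no reset: what is moved stays moved. The work goes in short steps, Python scripts to look and compute and a shell command to move; the robot and the scene stay as the last step left them, time stands still between calls to the robot, and variables do not carry over. Pictures are saved under pics/ and viewed, at most 10 in all, crops included, and the job is handed in when it is done.

```bash
ls; mkdir -p pics; cat > h.py <<'E'
import numpy as np, cv2
from plant import bot, snapshot
def load(n):
    import pickle; return pickle.load(open(f'pics/{n}.pkl','rb'))
def snap(cam,n):
    import pickle
    s=snapshot(cam); pickle.dump(s,open(f'pics/{n}.pkl','wb')); cv2.imwrite(f'pics/{n}.png',cv2.resize(s['color'][:,:,::-1],None,fx=1.5,fy=1.5)); return s
def RT(s): return cv2.Rodrigues(np.array(s['rvec'],float))[0],np.array(s['tvec'],float).ravel()
def ray(s,u,v):
    R,t=RT(s); d=R.T@np.array([(u-s['cx'])/s['fx'],(v-s['cy'])/s['fy'],1]); return -R.T@t,d
def onz(s,u,v,z):
    c,d=ray(s,u,v); return c+d*(z-c[2])/d[2]
def proj(s,P):
    R,t=RT(s); p=R@np.array(P,float)+t; return np.array([p[0]/p[2]*s['fx']+s['cx'],p[1]/p[2]*s['fy']+s['cy']])
E
python3 - <<'E'
from h import *
o=bot.get_obs(); print(o['eef_pos'],o['orientation'],bot.tcp_to_tips,o['time_s'])
for c in('top','scene'): 
    s=snap(c,c+'0'); print(c,ray(s,256,192),s['fx'])
a=[cv2.imread(f'pics/{c}0.png') for c in('top','scene')]
E
```

```text
pics
[ 0.20802919 -0.58868391  0.24446929] [[ 9.42791524e-01  3.33382001e-01 -7.63725697e-04]
 [ 3.33382844e-01 -9.42789958e-01  1.72479847e-03]
 [-1.45016151e-04 -1.88073843e-03 -9.99998221e-01]] 0.014 0.0
top (array([ 0.43593931, -0.03862182,  1.21862498]), array([ 0.15297045,  0.00229446, -0.98835174])) 443.0106258679107
scene (array([1.14150138, 0.40295556, 1.15263865]), array([-0.41224369, -0.35176428, -0.84044638])) 471.0801221926218
```

View pics/top0.png

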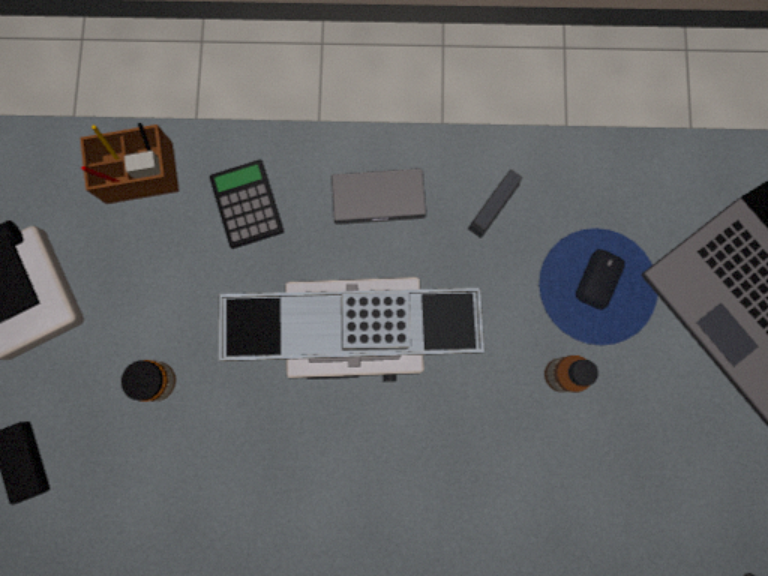

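View pics/scene0.png

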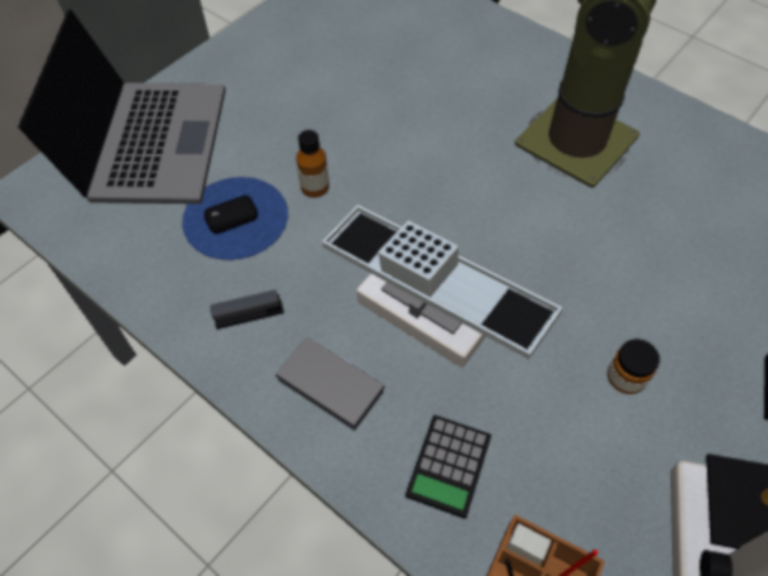

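The top view (1.5x) shows the bottle on the right (cap about 583,373), the jar on the left (148,380), and the tray spanning 220–482 with pads at 253,327 and 450,321. The block is just right of the pivot at 375,320. The scene view agrees. I plan to put the bottle on the left pad, because the block is already on the right and there is room to push it.

```bash
cat >> h.py <<'E'
def tri(sa,a,sb,b):
    A=[];B=[]
    for s,p in((sa,a),(sb,b)):
        c,d=ray(s,*p); d/=np.linalg.norm(d); M=np.eye(3)-np.outer(d,d); A.append(M);B.append(M@c)
    A=np.vstack(A);B=np.hstack(B); x=np.linalg.lstsq(A,B,rcond=None)[0]
    return x,np.linalg.norm(A@x-B)
def blobs(m,amin):
    n,l,st,ce=cv2.connectedComponentsWithStats(m.astype(np.uint8),connectivity=4)
    return [(i,st[i],ce[i],l==i) for i in range(1,n) if st[i][4]>=amin]
def quad(m):
    c=max(cv2.findContours(m.astype(np.uint8),0,1)[0],key=cv2.contourArea)
    c=cv2.convexHull(c); e=1.
    while True:
        q=cv2.approxPolyDP(c,e,True)
        if len(q)<=4: return q[:,0]
        e+=.3
E
python3 - <<'E'
from h import *
for n in('top0','scene0'):
    s=load(n); im=s['color'].astype(int); hsv=cv2.cvtColor(s['color'],cv2.COLOR_RGB2HSV)
    print(n)
    for i,st,ce,m in blobs(im.max(2)<60,150):
        print('dark',st,ce.round(1), quad(m).tolist())
    am=(hsv[:,:,0]<18)&(hsv[:,:,1]>150)&(hsv[:,:,2]>70)
    for i,st,ce,m in blobs(am,30): print('amber',st,ce.round(1))
for n,(x0,x1,y0,y1) in {'top0':(135,335,170,265),'scene0':(205,385,125,245)}.items():
    c=load(n)['color'][y0:y1,x0:x1,::-1]
    cv2.imwrite(f'pics/{n}_c.png',cv2.resize(c,None,fx=4 if n=='top0' else 4,fy=4,interpolation=cv2.INTER_CUBIC))
a=cv2.imread('pics/top0_c.png');b=cv2.imread('pics/scene0_c.png');print(a.shape,b.shape)
E
```

```text
top0
dark [   0    0  512   19 5607] [258.8   8.2] [[0, 0], [511, 7], [511, 18], [0, 9]]
dark [ 69  82  35  21 374] [88.6 93.1] [[103, 97], [77, 101], [69, 91], [93, 82]]
dark [ 59  85  60  51 801] [ 96.2 119.9] [[118, 127], [73, 135], [59, 127], [106, 85]]
dark [ 56  92  17  18 204] [62.6 99.9] [[65, 92], [72, 102], [58, 109], [56, 93]]
dark [140 107  49  59 892] [164.3 137.4] [[174, 107], [188, 154], [154, 165], [140, 117]]
dark [494 121  18  31 301] [505.3 134.4] [[510, 121], [511, 151], [494, 132], [495, 130]]
dark [   0  147   26   68 1085] [  8.5 183. ] [[7, 147], [25, 202], [0, 214], [0, 149]]
dark [384 166  32  41 834] [399.6 185.9] [[398, 166], [415, 173], [400, 206], [384, 198]]
dark [428 181  84 103 293] [470.  232.5] [[511, 283], [428, 184], [429, 181], [509, 277]]
dark [ 282  196   35   37 1215] [298.5 213.8] [[314, 196], [316, 231], [283, 232], [282, 196]]
dark [ 151  199   36   38 1343] [168.4 217.5] [[186, 199], [186, 235], [151, 236], [151, 200]]
dark [ 81 240  28  27 593] [ 94.3 253.3] [[102, 242], [105, 261], [85, 264], [84, 245]]
dark [379 240  19  17 276] [388.2 
[... 916 characters left out ...]
]
dark [322 194  46  38 941] [344.7 211.9] [[338, 194], [367, 208], [350, 231], [322, 215]]
dark [142 199  47  20 401] [165.6 209.1] [[188, 208], [147, 218], [142, 211], [185, 199]]
dark [412 226  27  26 535] [425.1 238.5] [[419, 227], [436, 232], [433, 249], [413, 243]]
dark [271 277  56  68 821] [298.1 313.6] [[290, 277], [326, 290], [310, 344], [271, 331]]
dark [ 471  303   41   63 2152] [490.7 333.4] [[472, 303], [511, 310], [511, 354], [474, 361]]
dark [467 367  22  17 324] [477.1 376. ] [[468, 369], [486, 370], [488, 383], [467, 383]]
amber [198 100  19  13 180] [207.1 106.4]
amber [410 239  24  16  88] [419.4 249.4]
amber [326 345  75  39 770] [363.4 372.3]
(380, 800, 3) (480, 720, 3)
```

View pics/scene0_c.png

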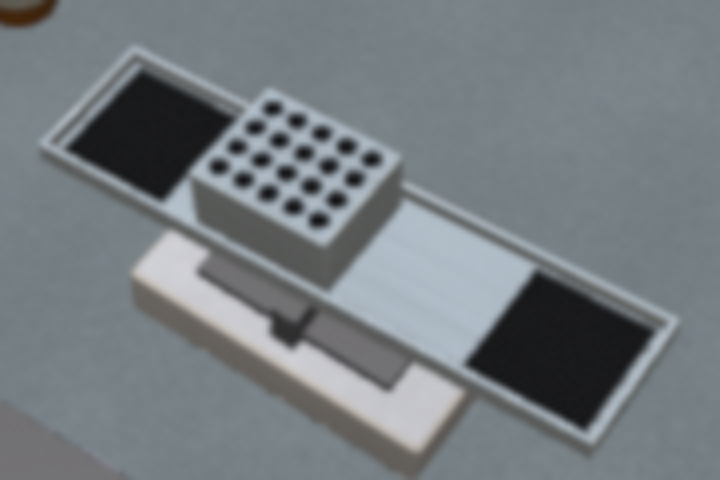

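View pics/top0_c.png

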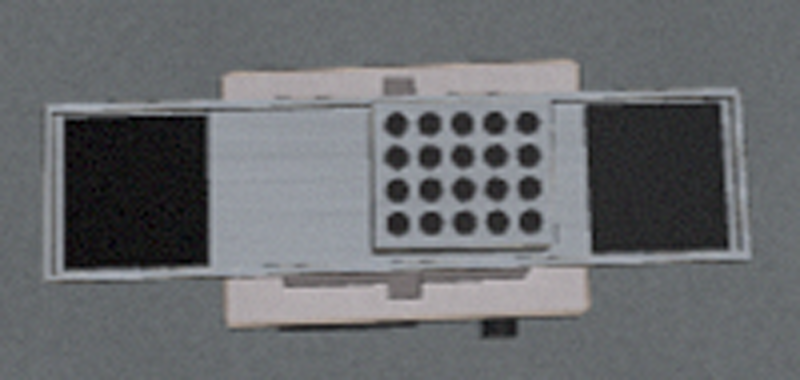

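Both crops show all four outer lip corners cleanly. In the scene crop they are (135,48), (42,147), (678,322) and (592,447). In the top crop they are (750,259), (738,90), (45,279) and (47,105).

```bash
python3 - <<'E'
from h import *
t=load('top0');s=load('scene0')
z=lambda X,x0,y0:((X[0]+.5)/4-.5+x0,(X[1]+.5)/4-.5+y0)
S=[(135,48),(42,147),(678,322),(592,447)];T=[(750,259),(738,90),(45,279),(47,105)]
P=[]
for a,b in zip(T,S):
    p,e=tri(t,z(a,135,170),s,z(b,205,125)); P.append(p); print(p.round(4),round(e,4))
P=np.array(P); R=P[:2].mean(0);L=P[2:].mean(0); c=P.mean(0)
print('c',c,'len',np.linalg.norm(L-R),'w',np.linalg.norm(P[0]-P[1]),np.linalg.norm(P[2]-P[3]),'tilt L up',(L-R)[2]/.44)
d=(L-R)[:2];d/=np.linalg.norm(d);print('dir L',d,'yaw',np.degrees(np.arctan2(-d[0],d[1])))
# block top corners in top crop
B=[onz(t,*z(q,135,170),.155) for q in((375,98),(551,97),(549,247),(374,248))]
for q in B: print('blk',q.round(4))
bc=np.mean(B,0); print('block along',(bc-c)[:2]@d)
p,e=tri(t,(388.2,248.1),s,(205.5,94.6));print('cap',p,e)
p,e=tri(t,(94.3,253.3),s,(425.1,238.5));print('jar',p,e)
for n in ('mixer',):
  for q in((222,73),(578,62),(588,313),(228,325)): print('mix',onz(t,*z(q,135,170),.066).round(4))
o=bot.get_obs();print(o['eef_pos'])
E
```

```text
[ 0.5053 -0.2054  0.0886] 0.0011
[ 0.6137 -0.1981  0.0872] 0.0014
[0.4809 0.231  0.1313] 0.0008
[0.5886 0.2375 0.1283] 0.0012
c [0.54713204 0.01625788 0.10883218] len 0.4386688772189081 w 0.10869104645141892 0.10785534612504834 tilt L up 0.09514037890553087
dir L [-0.05675199  0.99838831] yaw 3.253397503979401
blk [0.5939 0.0308 0.155 ]
blk [ 0.5968 -0.076   0.155 ]
blk [ 0.5061 -0.0762  0.155 ]
blk [0.5031 0.0285 0.155 ]
block along -0.03956988045494929
cap [ 0.4734722  -0.35867754  0.13516055] 0.00016011061709390737
jar [0.44510723 0.37546362 0.07254439] 0.00024000527573912045
mix [0.6216 0.1381 0.066 ]
mix [ 0.634  -0.0965  0.066 ]
mix [ 0.4701 -0.1051  0.066 ]
mix [0.4572 0.1267 0.066 ]
[ 0.20805945 -0.58873523  0.24453141]
```

The tray comes out at 439 x 109 mm against 440 x 110, with the left end up at +0.095, which is the stop. The mixer housing centre agrees with the tray middle at (0.546, 0.0165). The cap is at (0.4735, -0.3587, 0.135), as it should be. Next I go above the bottle.

```bash
python3 -m crank '[[-1,0.16,-0.06,0,-0.5],[-1,0.327,-0.128,0,-1],[-1,0.327,-0.128,0,-1],[-1,0.327,-0.128,0,-1],[-1,0.327,-0.128,0,-1],[-1,0.327,-0.128,0,-1],[-1,0.327,-0.128,0,-1],[-1,0.327,-0.128,0,-1],[-1,0.327,-0.128,0,-1],[-1,0.327,-0.128,0,-1],[-1,0.327,-0.128,0,-1],[-1,0.327,-0.128,0,-1]]' 40
cat >> h.py <<'E'
def goto(x,y,z=None,ydir=None):
    """print row numbers for TCP to reach world x,y,z with tool y along ydir deg"""
    o=bot.get_obs();R=np.array(o['orientation']);p=np.array(o['eef_pos'])
    d=R.T@(np.array([x,y,p[2] if z is None else z])-p)
    a=np.degrees(np.arctan2(R[1,1],R[0,1])); t=0 if ydir is None else (a-ydir+90)%180-90
    print('pos',p.round(4),'ydir',a.round(2),'row',d.round(4),'turn',round(t/60,3),'t',round(o['time_s'],2),'q',np.round(o['q'],2),'F',np.round(o['contact_force'],1),'w',round(o['grip_width'],4))
E
python3 -c "
from h import *
goto(.4735,-.3587,.131,3.25)
s=snap('wrist','w1')"
```

```text
time_s: 1.3
eef_pos: [0.4727, -0.3609, 0.2452]
orientation: [[0.186, 0.983, -0.001], [0.983, -0.186, -0.001], [-0.001, -0.001, -1.0]]
contact_force: [-0.1, -0.6, -0.3]
grip_width: 0.0851
gripper_force: 0.0
pos [ 0.4727 -0.3609  0.2452] ydir -10.69 row [0.0024 0.0004 0.1142] turn -0.232 t 1.3 q [ 0.84  0.68 -0.46  1.65  0.36  0.9   0.05] F [-0.1 -0.6 -0.3] w 0.0851
```

View pics/w1.png

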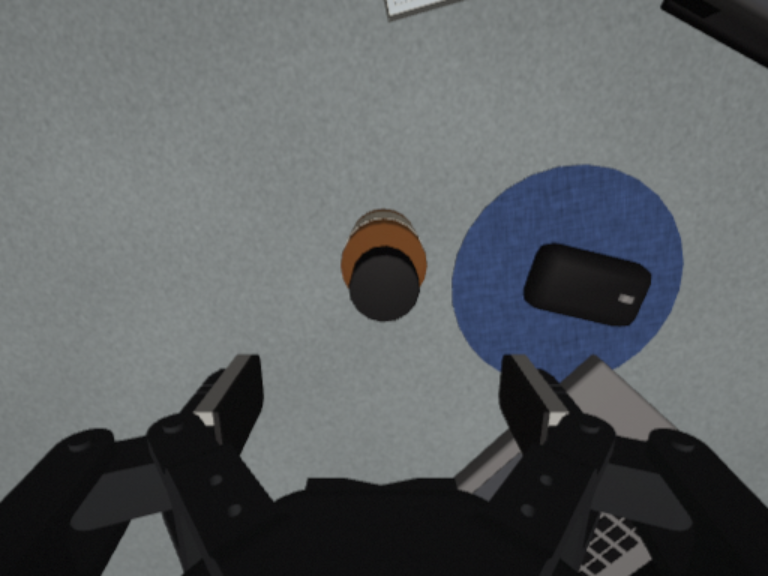

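The wrist view shows the cap centred between the fingers, at (384,287) of 768. I descend and grip.

```bash
python3 -c "
from h import *
print(onz(load('w1'),255.8,190.5,.15))"
python3 -m crank '[[-1,0.002,0,0.03,-0.12],[-1,0.002,0,0.06,-0.232],[-1,0.002,0,0.09,-0.232],[-1,0.002,0,0.105,-0.232],[-1,0.002,0,0.114,-0.232],[-1,0.002,0,0.114,-0.232],[1,0.002,0,0.114,-0.232],[1,0.002,0,0.114,-0.232],[1,0.002,0,0.114,-0.232],[1,0.002,0,0.114,-0.232],[1,0.002,0,0.114,-0.232],[1,0.002,0,0.114,-0.232],[1,0.002,0,0.114,-0.232],[1,0.002,0,0.114,-0.232]]' 50
```

```text
[ 0.47559762 -0.35619039  0.15      ]
time_s: 2.75
eef_pos: [0.4751, -0.358, 0.1325]
orientation: [[-0.059, 0.998, 0.002], [0.998, 0.059, -0.001], [-0.001, 0.002, -1.0]]
contact_force: [0.0, 0.7, 6.0]
grip_width: 0.0409
gripper_force: 50.8
```

```bash
python3 -m crank '[[1,0,0,-0.02,0],[1,0,0,-0.05,0],[1,0,0,-0.09,0],[1,0,0,-0.13,0],[1,0,0,-0.17,0],[1,0,0,-0.2,0],[1,0,0,-0.22,0],[1,0,0,-0.23,0],[1,0,0,-0.23,0],[1,0,0,-0.23,0]]'
python3 -c "
from h import *
goto(.5366,.181,None,3.25)"
```

```text
time_s: 3.75
eef_pos: [0.4733, -0.3573, 0.3596]
orientation: [[-0.059, 0.998, -0.003], [0.998, 0.059, 0.001], [0.002, -0.003, -1.0]]
contact_force: [0.3, -1.0, -6.6]
grip_width: 0.0408
gripper_force: 52.7
pos [ 0.4733 -0.3573  0.3596] ydir 3.4 row [0.5336 0.0951 0.0006] turn 0.003 t 3.75 q [ 0.9   0.58 -0.58  1.49  0.33  1.18  0.32] F [ 0.3 -1.  -6.6] w 0.0408
```

```bash
python3 -m crank '[[1,0.012,0.002,0,0],[1,0.036,0.006,0,0],[1,0.07,0.012,0,0],[1,0.11,0.02,0,0],[1,0.15,0.027,0,0],[1,0.19,0.034,0,0],[1,0.23,0.041,0,0],[1,0.27,0.048,0,0],[1,0.31,0.055,0,0],[1,0.35,0.062,0,0],[1,0.39,0.07,0,0],[1,0.43,0.077,0,0],[1,0.465,0.083,0,0],[1,0.495,0.088,0,0],[1,0.515,0.092,0,0],[1,0.528,0.094,0,0],[1,0.5335,0.095,0,0],[1,0.5335,0.095,0,0],[1,0.5335,0.095,0,0],[1,0.5335,0.095,0,0]]'
python3 -c "
from h import *
goto(.5366,.181,.233,3.25); snap('scene','s2'); snap('top','t2')"
```

```text
time_s: 5.75
eef_pos: [0.5378, 0.1789, 0.3611]
orientation: [[-0.057, 0.998, -0.0], [0.998, 0.057, -0.001], [-0.001, -0.0, -1.0]]
contact_force: [-0.1, -0.5, -5.0]
grip_width: 0.0406
gripper_force: 52.4
pos [0.5378 0.1789 0.3611] ydir 3.26 row [ 0.0024 -0.001   0.1281] turn 0.0 t 5.75 q [-0.04  0.54 -0.61  1.57  0.33  1.15 -0.67] F [-0.1 -0.5 -5. ] w 0.0406
```

View pics/s2.png

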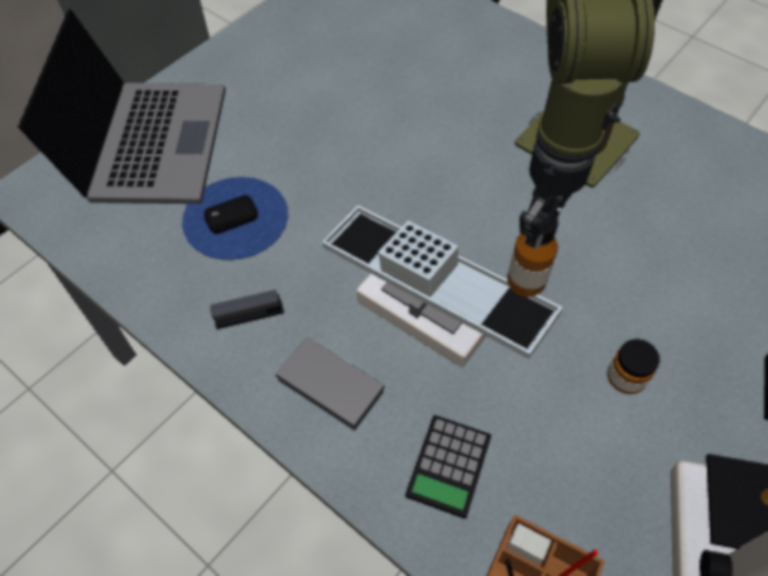

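The scene view shows the bottle hanging upright above the left pad, with its base near (530,290). I lower it until the tray comes level under it.

```bash
python3 -m crank '[[1,0.002,-0.001,0.02,0],[1,0.002,-0.001,0.05,0],[1,0.002,-0.001,0.08,0],[1,0.002,-0.001,0.1,0],[1,0.002,-0.001,0.106,0],[1,0.002,-0.001,0.11,0],[1,0.002,-0.001,0.113,0],[1,0.002,-0.001,0.116,0],[1,0.002,-0.001,0.119,0],[1,0.002,-0.001,0.122,0],[1,0.002,-0.001,0.125,0],[1,0.002,-0.001,0.128,0],[1,0.002,-0.001,0.128,0],[1,0.002,-0.001,0.128,0],[1,0.002,-0.001,0.128,0],[1,0.002,-0.001,0.128,0]]'
python3 -c "
from h import *
goto(.5366,.181,.233,3.25); snap('scene','s3'); 
c=load('s3')['color'][125:245,205:385,::-1]
cv2.imwrite('pics/s3_c.png',cv2.resize(c,None,fx=4,fy=4,interpolation=cv2.INTER_CUBIC))"
```

```text
time_s: 7.45
eef_pos: [0.5367, 0.1825, 0.2334]
orientation: [[-0.059, 0.998, 0.0], [0.998, 0.059, 0.0], [0.0, 0.0, -1.0]]
contact_force: [0.7, 1.4, -4.0]
grip_width: 0.0408
gripper_force: 52.6
pos [0.5367 0.1825 0.2334] ydir 3.38 row [-0.0015 -0.0002  0.0004] turn 0.002 t 7.45 q [-0.09  0.67 -0.55  1.75  0.45  0.85 -0.78] F [ 0.7  1.4 -4. ] w 0.0408
```

View pics/s3_c.png

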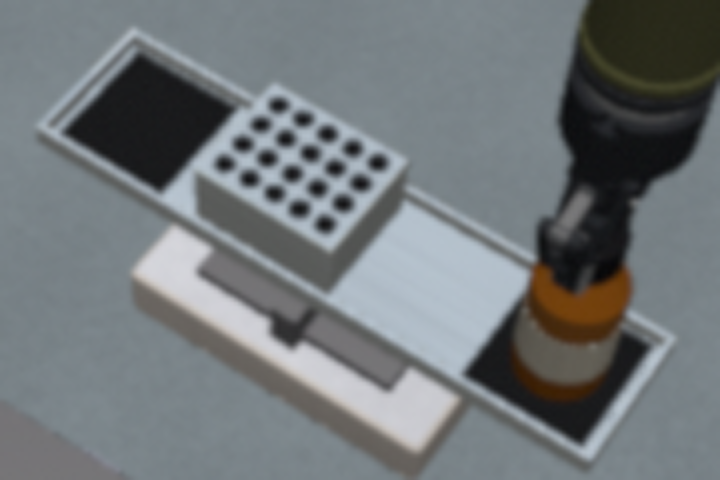

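The crop shows the tray now near level, with the left corners back up about 17 px at the far end. The bottle stands upright on the left pad, its base around (565,385). I release it and rise.

```bash
python3 -m crank '[[-1,0,0,0,0],[-1,0,0,0,0],[-1,0,0,0,0],[-1,0,0,0,0],[-1,0,0,-0.02,0],[-1,0,0,-0.05,0],[-1,0,0,-0.09,0],[-1,0,0,-0.12,0],[-1,0,0,-0.15,0],[-1,0,0,-0.15,0],[-1,0,0,-0.15,0]]'
python3 - <<'E'
from h import *
goto(.5432,.0665,.36,3.25); 
snap('scene','s4');snap('top','t4')
im=[]
for n,(x0,x1,y0,y1) in {'t4':(135,335,170,265),'s4':(205,385,125,245)}.items():
    c=load(n)['color'][y0:y1,x0:x1,::-1]; im.append(cv2.resize(c,None,fx=3,fy=3,interpolation=cv2.INTER_CUBIC))
h=sum(i.shape[0] for i in im); w=max(i.shape[1] for i in im); o=np.zeros((h,w,3),np.uint8)
o[:im[0].shape[0],:im[0].shape[1]]=im[0]; o[im[0].shape[0]:,:im[1].shape[1]]=im[1]; cv2.imwrite('pics/c4.png',o[:600]);print(o.shape)
E
```

```text
time_s: 8.6
eef_pos: [0.5365, 0.1825, 0.3836]
orientation: [[-0.059, 0.998, 0.001], [0.998, 0.059, 0.0], [-0.0, 0.001, -1.0]]
contact_force: [-0.1, -0.4, -0.2]
grip_width: 0.0852
gripper_force: 0.0
pos [0.5365 0.1825 0.3836] ydir 3.39 row [-0.1162 -0.0002  0.0236] turn 0.002 t 8.6 q [-0.04  0.52 -0.62  1.53  0.32  1.2  -0.66] F [-0.1 -0.4 -0.2] w 0.0852
(645, 600, 3)
```

View pics/c4.png

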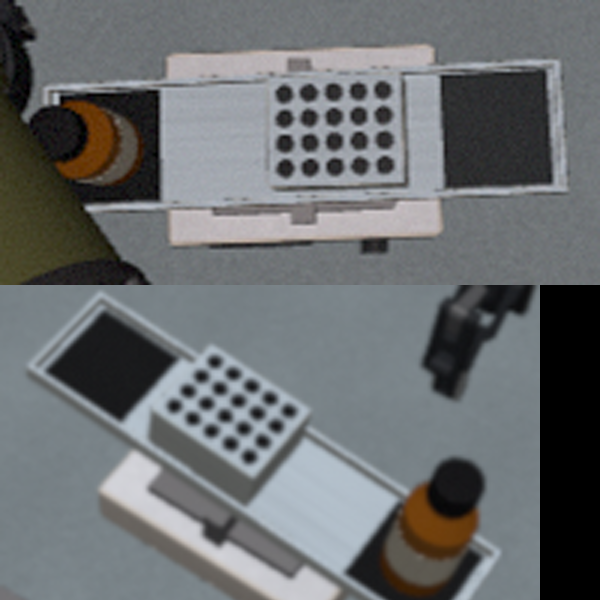

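The view shows the tray resting left-down with the bottle upright on the left pad. The block has not slid, so its centre is about -35 mm and its left face about +20 mm. I put half-open fingers into the gap to push with two contacts, then push to about -80 mm.

```bash
python3 -m crank '[[0,-0.03,0,0,0],[0,-0.08,0,0,0],[0,-0.11,0,0,0],[0,-0.121,0,0.02,0],[0,-0.121,0,0.06,0],[0,-0.121,0,0.11,0],[0,-0.121,0,0.16,0],[0,-0.121,0,0.2,0],[0,-0.121,0,0.23,0],[0,-0.121,0,0.245,0],[0,-0.121,0,0.255,0],[0,-0.121,0,0.257,0],[0,-0.121,0,0.257,0],[0,-0.121,0,0.257,0]]'
python3 -c "
from h import *
d=np.array([-.0568,.998]);m=np.array([.546,.0165])
goto(*(m-.014*d),.126,3.25)"
```

```text
time_s: 10.1
eef_pos: [0.5443, 0.0619, 0.1271]
orientation: [[-0.059, 0.998, 0.002], [0.998, 0.059, 0.0], [0.0, 0.002, -1.0]]
contact_force: [-0.2, 0.7, -0.0]
grip_width: 0.0427
gripper_force: 0.0
pos [0.5443 0.0619 0.1271] ydir 3.38 row [-0.0594 -0.001   0.0011] turn 0.002 t 10.1 q [ 0.06  0.79 -0.43  1.9   0.58  0.58 -0.7 ] F [-0.2  0.7 -0. ] w 0.0427
```

```bash
python3 -m crank '[[0,-0.005,0,0,0],[0,-0.01,0,0,0],[0,-0.014,0,0,0],[0,-0.018,0,0,0],[0,-0.022,0,0,0],[0,-0.026,0,0,0],[0,-0.03,0,0,0],[0,-0.034,0,0,0],[0,-0.038,0,0,0],[0,-0.042,0,0,0],[0,-0.046,0,0,0],[0,-0.05,0,0,0],[0,-0.054,0,0,0],[0,-0.057,0,0,0],[0,-0.059,0,0,0],[0,-0.059,0,0,0],[0,-0.059,0,0,0]]'
cat >> h.py <<'E'
def padline(s,right_only=False):
    "floor heights at right pad: quad of the right pad in top or scene"
    im=s['color'].astype(int)
    return [(ce.round(2),st[4]) for i,st,ce,m in blobs(im.max(2)<60,300)]
E
python3 - <<'E'
from h import *
d=np.array([-.0568,.998]);m=np.array([.546,.0165])
goto(*(m-.030*d),.126,3.25)
t=snap('top','t5'); s=snap('scene','s5')
for x in(t,s):
    for ce,a in padline(x):
        if 200<ce[0]<330 and 130<ce[1]<230: print(ce,a)
# predictions of right pad centroid vs tilt, near-corner points
for a in(-.1,0,.1):
    for q in(.12,.165,.21):
        P=np.r_[m-d*(q*np.cos(a)),.1-q*np.sin(a)]
        print(a,q,proj(t,P).round(1),proj(s,P).round(1))
E
```

```text
time_s: 11.8
eef_pos: [0.5493, 0.0066, 0.1281]
orientation: [[-0.062, 0.998, 0.006], [0.998, 0.062, 0.006], [0.006, 0.006, -1.0]]
contact_force: [1.2, 6.5, 6.2]
grip_width: 0.0424
gripper_force: 3.6
pos [0.5493 0.0066 0.1281] ydir 3.54 row [-0.0199 -0.0029  0.002 ] turn 0.005 t 11.8 q [ 0.17  0.79 -0.45  1.89  0.59  0.58 -0.6 ] F [1.2 6.5 6.2] w 0.0424
[290.91 132.5 ] 2247
[236.44 153.33] 417
-0.1 0.12 [282.1 214. ] [254.6 159.9]
-0.1 0.165 [300.1 213.2] [241.7 151.3]
-0.1 0.21 [318.3 212.4] [228.9 142.8]
0 0.12 [282.1 214.5] [254.5 162.4]
0 0.165 [299.8 213.9] [241.6 154.8]
0 0.21 [317.6 213.3] [229.  147.3]
0.1 0.12 [281.6 215. ] [254.7 165.1]
0.1 0.165 [298.9 214.6] [242.1 158.4]
0.1 0.21 [316.1 214.2] [229.7 152. ]
```

```bash
cat >> h.py <<'E'
def _loc(im,tp,x0,y0,r=9):
    w=im[y0-r:y0+tp.shape[0]+r, x0-4:x0+tp.shape[1]+4]
    m=cv2.matchTemplate(w,tp,cv2.TM_CCOEFF_NORMED); _,v,_,(x,y)=cv2.minMaxLoc(m)
    if 0<y<m.shape[0]-1:
        a,b,c=m[y-1:y+2,x]; y=y+.5*(a-c)/(a-2*b+c)
    return y-r,v
def tilt(n):
    g=lambda k: cv2.cvtColor(load(k)['color'],cv2.COLOR_RGB2GRAY)
    out=[]
    for (x0,x1,y0,y1) in((207,224,150,166),(340,362,226,248)):
        tp=g('s3')[y0:y1,x0:x1]
        v=[_loc(g(k),tp,x0,y0) for k in('scene0','s4',n)]
        out.append((round(-.1+.2*(v[2][0]-v[1][0])/(v[0][0]-v[1][0]),4),round(float(v[2][1]),3),round(v[0][0]-v[1][0],2)))
    return out
E
python3 -c "
from h import *
for n in('s2','s3','s4','s5'): print(n,tilt(n))"
```

```text
s2 [(np.float32(0.105), 0.957, np.float32(8.46)), (np.float32(0.1064), 0.987, np.float32(-7.37))]
s3 [(np.float32(0.004), 1.0, np.float32(8.46)), (np.float32(0.0003), 1.0, np.float32(-7.37))]
s4 [(np.float32(-0.1), 0.924, np.float32(8.46)), (np.float32(-0.1), 0.974, np.float32(-7.37))]
s5 [(np.float32(0.0209), 0.965, np.float32(8.46)), (np.float32(0.015), 0.983, np.float32(-7.37))]
```

```bash
python3 -m crank '[[0,0.005,0,0,0],[0,0.01,0,0,0],[0,0.015,0,0,0],[0,0.015,0,0,0],[0,0.015,0,0,0],[0,0.015,0,0,0],[0,0.015,0,0,0],[0,0.015,0,0,0],[0,0.015,0,0,0],[0,0.015,0,0,0],[0,0.015,0,0,0],[0,0.015,0,0,0],[0,0.015,0,0,0],[0,0.015,0,0,0]]'
python3 -c "
from h import *
d=np.array([-.0568,.998]);m=np.array([.546,.0165])
goto(*(m-.03*d),.126,3.25);snap('scene','s6');print(tilt('s6'));snap('top','t6')"
```

```text
time_s: 13.3
eef_pos: [0.5463, 0.0177, 0.1263]
orientation: [[-0.059, 0.998, 0.0], [0.998, 0.059, -0.0], [-0.0, 0.0, -1.0]]
contact_force: [-0.2, -0.0, 0.1]
grip_width: 0.0428
gripper_force: 0.0
pos [0.5463 0.0177 0.1263] ydir 3.39 row [-0.0312 -0.0004  0.0003] turn 0.002 t 13.3 q [ 0.15  0.79 -0.44  1.9   0.59  0.58 -0.63] F [-0.2 -0.   0.1] w 0.0428
[(np.float32(-0.1), 0.925, np.float32(8.46)), (np.float32(-0.1), 0.974, np.float32(-7.37))]
```

```bash
python3 -m crank '[[0,-0.006,0,0,0],[0,-0.01,0,0,0],[0,-0.014,0,0,0],[0,-0.018,0,0,0],[0,-0.022,0,0,0],[0,-0.026,0,0,0],[0,-0.03,0,0,0],[0,-0.03,0,0,0],[0,-0.03,0,0,0]]'
python3 -m crank '[[0,0.007,0,0,0],[0,0.014,0,0,0],[0,0.014,0,0,0],[0,0.014,0,0,0],[0,0.014,0,0,0],[0,0.014,0,0,0],[0,0.014,0,0,0],[0,0.014,0,0,0],[0,0.014,0,0,0],[0,0.014,0,0,0],[0,0.014,0,0,0],[0,0.014,0,0,0]]'
python3 -c "
from h import *
d=np.array([-.0568,.998]);m=np.array([.546,.0165])
goto(*(m-.03*d),.126,3.25);snap('scene','s7');print(tilt('s7'))"
```

```text
time_s: 14.3
eef_pos: [0.548, -0.0138, 0.1263]
orientation: [[-0.058, 0.998, -0.0], [0.998, 0.058, -0.002], [-0.002, -0.0, -1.0]]
contact_force: [-0.0, -0.1, 0.0]
grip_width: 0.0426
gripper_force: 0.0
time_s: 15.5
eef_pos: [0.5472, 0.0018, 0.1263]
orientation: [[-0.059, 0.998, 0.0], [0.998, 0.059, -0.0], [-0.0, 0.0, -1.0]]
contact_force: [-0.5, -0.7, -0.2]
grip_width: 0.043
gripper_force: 0.0
pos [0.5472 0.0018 0.1263] ydir 3.39 row [-0.0152 -0.0004  0.0003] turn 0.002 t 15.5 q [ 0.18  0.79 -0.45  1.9   0.59  0.59 -0.6 ] F [-0.5 -0.7 -0.2] w 0.043
[(np.float32(-0.0242), 0.966, np.float32(8.46)), (np.float32(-0.0281), 0.992, np.float32(-7.37))]
```

```bash
python3 -m crank '[[0,0,0,0,0],[0,0,0,0,0],[0,0,0,0,0],[0,0,0,0,0],[0,0,0,0,0],[0,0,0,0,0],[0,0,0,0,0],[0,0,0,0,0],[0,0,0,0,0],[0,0,0,0,0]]'
python3 -c "
from h import *
t=snap('top','t8')
snap('scene','s8');print(tilt('s8'))
c=t['color'][170:265,135:335,::-1]; cv2.imwrite('pics/c8.png',cv2.resize(c,None,fx=4,fy=4,interpolation=cv2.INTER_CUBIC))"
```

```text
time_s: 16.55
eef_pos: [0.5472, 0.0018, 0.1263]
orientation: [[-0.059, 0.998, 0.0], [0.998, 0.059, -0.0], [-0.0, 0.0, -1.0]]
contact_force: [-0.7, -0.8, 1.1]
grip_width: 0.0429
gripper_force: 0.0
[(np.float32(-0.027), 0.951, np.float32(8.46)), (np.float32(-0.03), 0.989, np.float32(-7.37))]
```

View pics/c8.png

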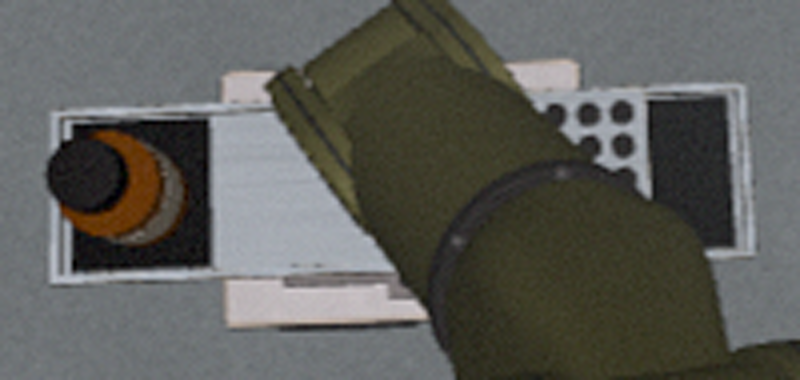

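The view shows the bottle upright on its pad, with the block's right edge at x=648, so its centre is about -97 mm. The tilt has settled at -0.028, meaning about 5–6 mm remains. I push 5 mm more.

```bash
python3 -m crank '[[0,-0.006,0,0,0],[0,-0.011,0,0,0],[0,-0.014,0,0,0],[0,-0.016,0,0,0],[0,-0.018,0,0,0],[0,-0.02,0,0,0],[0,-0.0205,0,0,0],[0,-0.0205,0,0,0],[0,-0.0205,0,0,0],[0,-0.0205,0,0,0]]'
python3 -m crank '[[0,0.006,0,0,0],[0,0.012,0,0,0],[0,0.012,0,0,0],[0,0.012,0,0,0],[0,0.012,0,0,0],[0,0.012,0,0,0],[0,0.012,0,0,0],[0,0.012,0,0,0],[0,0.012,0,0,0],[0,0.012,0,0,0],[0,0.012,0,0,0],[0,0.012,0,0,0],[0,0.012,0,0,0],[0,0.012,0,0,0],[0,0.012,0,0,0]]'
python3 -c "
from h import *
d=np.array([-.0568,.998]);m=np.array([.546,.0165])
goto(*(m-.03*d),.126,3.25);snap('scene','s9');print(tilt('s9'))"
```

```text
time_s: 17.65
eef_pos: [0.5485, -0.0189, 0.1263]
orientation: [[-0.059, 0.998, 0.0], [0.998, 0.059, -0.0], [-0.0, 0.0, -1.0]]
contact_force: [0.2, 1.7, 0.4]
grip_width: 0.0427
gripper_force: 0.0
time_s: 19.15
eef_pos: [0.5477, -0.0067, 0.1263]
orientation: [[-0.059, 0.998, -0.0], [0.998, 0.059, -0.0], [-0.0, -0.0, -1.0]]
contact_force: [-0.4, 0.5, 0.3]
grip_width: 0.0429
gripper_force: 0.0
pos [ 0.5477 -0.0067  0.1263] ydir 3.39 row [-0.0068 -0.0004  0.0003] turn 0.002 t 19.15 q [ 0.19  0.8  -0.45  1.89  0.59  0.59 -0.59] F [-0.4  0.5  0.3] w 0.0429
[(np.float32(-0.0084), 0.926, np.float32(8.46)), (np.float32(-0.0115), 0.985, np.float32(-7.37))]
```

```bash
python3 -m crank '[[0,-0.006,0,0,0],[0,-0.011,0,0,0],[0,-0.0125,0,0,0],[0,-0.0135,0,0,0],[0,-0.0145,0,0,0],[0,-0.0145,0,0,0],[0,-0.0145,0,0,0],[0,-0.0145,0,0,0]]'
python3 -m crank '[[0,0.008,0,0,0],[0,0.012,0,0,0],[0,0.012,0,-0.03,0],[0,0.012,0,-0.07,0],[0,0.012,0,-0.11,0],[0,0.012,0,-0.15,0],[0,0.012,0,-0.19,0],[0,0.012,0,-0.23,0],[0,0.012,0,-0.23,0],[0,0.012,0,-0.23,0],[0,0.012,0,-0.23,0],[0,0.012,0,-0.23,0],[0,0.012,0,-0.23,0],[0,0.012,0,-0.23,0],[0,0.012,0,-0.23,0]]'
python3 -c "
from h import *
goto(.5,0);snap('scene','s10');print(tilt('s10'));snap('scene','s11');print(tilt('s11'))"
```

```text
time_s: 20.0
eef_pos: [0.5486, -0.021, 0.1263]
orientation: [[-0.059, 0.998, 0.0], [0.998, 0.059, -0.0], [-0.0, 0.0, -1.0]]
contact_force: [-0.1, 2.9, -1.6]
grip_width: 0.0426
gripper_force: 0.4
time_s: 21.5
eef_pos: [0.5478, -0.0092, 0.3559]
orientation: [[-0.059, 0.998, -0.001], [0.998, 0.059, 0.0], [0.0, -0.001, -1.0]]
contact_force: [-0.3, -0.1, -0.0]
grip_width: 0.0431
gripper_force: 0.0
pos [ 0.5478 -0.0092  0.3559] ydir 3.39 row [ 0.012  -0.0471  0.    ] turn 0.0 t 21.5 q [ 0.32  0.52 -0.64  1.63  0.34  1.11 -0.35] F [-0.3 -0.1 -0. ] w 0.0431
[(np.float32(0.002), 0.99, np.float32(8.46)), (np.float32(-0.0032), 0.998, np.float32(-7.37))]
[(np.float32(0.002), 0.989, np.float32(8.46)), (np.float32(-0.0037), 0.997, np.float32(-7.37))]
```

Tilt is about 0. I wait a second with the arm clear, then check for drift and look once more.

```bash
python3 -m crank '[[0,0,0,-0.03,0],[0,0,0,-0.06,0],[0,0,0,-0.06,0],[0,0,0,-0.06,0],[0,0,0,-0.06,0],[0,0,0,-0.06,0],[0,0,0,-0.06,0],[0,0,0,-0.06,0],[0,0,0,-0.06,0],[0,0,0,-0.06,0]]'
python3 -c "
from h import *
for k in range(4): s=snap('scene','s12');print(tilt('s12'))
c=s['color'][115:255,195:395,::-1]; cv2.imwrite('pics/c12.png',cv2.resize(c,None,fx=4,fy=4,interpolation=cv2.INTER_CUBIC))"
```

```text
time_s: 22.6
eef_pos: [0.5478, -0.0092, 0.4162]
orientation: [[-0.059, 0.998, -0.0], [0.998, 0.059, -0.0], [-0.0, -0.0, -1.0]]
contact_force: [0.1, 0.2, -0.4]
grip_width: 0.0425
gripper_force: 0.0
[(np.float32(-0.0002), 0.982, np.float32(8.46)), (np.float32(-0.0048), 0.995, np.float32(-7.37))]
[(np.float32(-1e-04), 0.982, np.float32(8.46)), (np.float32(-0.0049), 0.995, np.float32(-7.37))]
[(np.float32(-1e-04), 0.982, np.float32(8.46)), (np.float32(-0.0047), 0.995, np.float32(-7.37))]
[(np.float32(-0.0), 0.983, np.float32(8.46)), (np.float32(-0.0048), 0.995, np.float32(-7.37))]
```

View pics/c12.png

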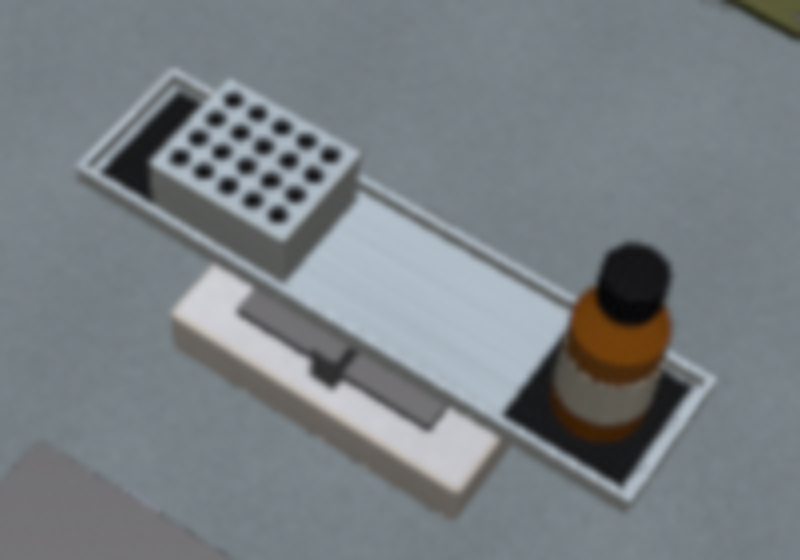

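The view shows the bottle upright on the left pad (base about 600,420), the block square in the tray, and the tray level. I check the drift a little longer.

```bash
python3 -m crank '[[0,0,0,0,0],[0,0,0,0,0],[0,0,0,0,0],[0,0,0,0,0],[0,0,0,0,0],[0,0,0,0,0],[0,0,0,0,0],[0,0,0,0,0],[0,0,0,0,0],[0,0,0,0,0],[0,0,0,0,0],[0,0,0,0,0],[0,0,0,0,0],[0,0,0,0,0],[0,0,0,0,0],[0,0,0,0,0],[0,0,0,0,0],[0,0,0,0,0],[0,0,0,0,0],[0,0,0,0,0]]' >/dev/null
python3 -c "
from h import *
snap('scene','s13');print(tilt('s13'))
t=load('top0');s=load('s13');s0=load('scene0')
d=cv2.absdiff(s['color'],s0['color']).max(2)>60
print([(st.tolist()) for i,st,ce,m in blobs(d,25)])"
```

```text
[(np.float32(-0.0004), 0.982, np.float32(8.46)), (np.float32(-0.0049), 0.995, np.float32(-7.37))]
[[267, 0, 49, 107, 3493], [377, 0, 10, 27, 159], [424, 0, 22, 41, 311], [391, 17, 10, 11, 47], [198, 87, 20, 31, 480], [201, 121, 18, 11, 95], [222, 138, 23, 21, 97], [222, 143, 42, 32, 544], [248, 170, 5, 8, 26], [266, 172, 39, 26, 384], [325, 176, 38, 36, 605], [360, 204, 9, 6, 34], [336, 206, 24, 15, 193], [321, 212, 47, 23, 146]]
```

The tray has settled at about -0.003 rad, and the image differences lie only where the arm, bottle, block and tray moved. I hand the job in.

```bash
python3 -c "
from plant import bot
print(bot.job_done())"
```

```text
the job is handed in; nothing more can be done
None
```

The bottle stands upright on the left pad and the block is about 100 mm out on the other side. The tray rests level by itself at about -0.003 rad, no other object shows as moved in the scene camera, and the job was handed in at about 25 s of the 72 s allowed.

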